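# Open the bottle cage with the sagging bolt and hold its gate ajar

## Task

Hold the gate of the bottle cage for me so that I can reach in. First clear its swing: lay the loose screwdriver that is in front of the gate in the tool tray beside the one already there, its blade pointing the same way. Then work the gate's sagging barrel bolt free - its nose hangs behind the bent-up lip of the keeper, so lift the knob and keep it lifted while you draw the bolt - swing the gate open about 12 cm at its free edge and finish holding it there with the gripper, because it springs shut if let go; leave everything else where it is.

Things in the scene. Friction and masses are not known exactly. Their poses are not given: they have to be found in the camera images.
- cage: fixed bottle cage of grey tube and wire mesh, 346 wide, 190 deep, 215 high. Origin on the bench under the middle of the gate, in the plane of the gate's front face; x points into the cage (away from the robot), y left along the gate, z up. Gate: 280 wide, 16 thick, from 14 to 200 above the bench, hinged at the left (y = +143), free edge at y = -140
- gate_swing (a joint): gate angle in rad, 0 = shut, grows as its free edge swings out of the cage toward -x of the cage, stop at 1.3. The hinge line is upright through (6, 143) mm of the cage frame. Spring hinges push it shut with 0.36 Nm at 0 and 0.6 Nm more per rad. 12 cm at the free edge is 0.43 rad. It cannot open while the bolt's nose is in the keeper
- barrel (a joint): lift of the barrel in rad: the bolt's barrel hangs by one screw and turns about it (axis = cage x); 0 = sagging onto its stop, nose 0.09 rad low; 0.09 = bolt level; upper stop 0.13. Only its weight holds it down (lifting the knob takes about 4 N). The screw lies on the bolt's axis, 108 to the left of the knob when the bolt is shut
- bolt (a joint): draw of the bolt along its barrel in m: 0 = shut, grows toward the hinge (cage +y when level), end stop 0.052; friction about 1.5 N, it stays where it is left. From 0.038 on its nose is fully out of the keeper and past the gate's edge. Below 0.02, while the barrel is lifted less than 0.05, the nose is caught behind the keeper's lip (after 2 to 5 mm of draw)
- gate: the swinging gate itself with its barrel bolt. Origin on the hinge line at bench level; y points from the free edge to the hinge, x into the cage when shut, z up; its front face is 6 in front of the origin
- bolt_knob (a point): middle of the bolt's knob: a smooth lying cylinder, 16 across and 42 long, standing out square to the gate toward the robot (from 50 to 92 in front of the gate's face; this point is 71 in front of it), about 172 above the bench sagging, 182 level. Grasp it from above, fingers on its two sides along the gate: 45 mm beside it and all below it are free
- bolt_nose (a point): end of the bolt, on its axis, 170 from the barrel's screw when shut. The bolt is a 10 thick shank with a mushroom nose, 24 across and 12 long
- keeper_lip (a point): middle of the top edge of the keeper's bent-up lip on the right-hand post (fixed to the cage). The lip is 5 thick along y, 32 deep and leans a little outward; about 7 mm of the sagging nose hangs below this edge, just outside it
- gate_hinge (a point): point on the gate's hinge line, 182 above the bench
- tray: fixed open tool tray, 262 (x) by 220 (y), walls 18 high and 3 thick, floor 3 thick. Origin under its centre, on the bench. The screwdriver in it lies on the +y half with its blade toward the tray's +x; the -y half is free
- driver: the loose screwdriver lying on the bench in front of the gate, blade toward the gate: 184 long, 0.13 kg. Origin at the blade's tip, on its axis; its z axis points from the tip to the butt of the handle. The handle (26 to 29 thick) runs from 86 to 178 along z, the 6 mm blade from 11 to 86; lying, the handle's axis is about 12 above the surface
- driver_grip (a point): point on the loose screwdriver's axis, 128 from its origin: where to grip the handle (near its balance)
- driver_tip (a point): on the loose screwdriver's axis, near the blade's tip, 11 from its origin
- driver_butt (a point): butt end of its handle, on the axis, 178 from its origin
- mate: the screwdriver already in the tray, 208 long, handle 32 thick; same axes as the loose one (z from tip to butt)
- lever: flat nylon trim lever lying left of the cage, 195 x 28 x 9 mm; a bystander, to be left alone

How it is judged (in metres and radians):
On the way, in this order (a step that is already met when the one before it is completed fails the run):
1. the loose screwdriver lies let go in the tray, its blade toward the same end as the other one's, the gate still shut (z of driver_grip in the frame of tray below 0.035 m and x of driver_tip in the frame of tray between 0.02 and 0.131 m and x of driver_butt in the frame of tray between -0.131 and -0.02 m and y of driver_tip in the frame of tray between -0.11 and 0.11 m and y of driver_butt in the frame of tray between -0.11 and 0.11 m and angle between the z axis of driver and the x axis of tray, either way round below 0.45 rad and linear speed of driver below 0.05 m/s and contact force between the fingers and driver below 0.1 N and value of joint gate_swing below 0.05 rad), for 0.2 s.
2. the bolt is lifted over the lip and drawn clear of the keeper (value of joint bolt above 0.036 m), for 0.1 s.
At the end, for the whole second after the job is handed in: Fingers press on the gate or its bolt (over 1 N), gate still at 0.30 to 0.58 rad (8 to 15 cm at its free edge), the loose screwdriver lies wholly inside the tray, within 0.45 rad of its x axis, blade toward +x like the other one (value of joint gate_swing between 0.3 and 0.58 rad and velocity of joint gate_swing between -0.06 and 0.06 rad/s and contact force between the fingers and gate above 1 N and contact force between driver and gate below 0.1 N and z of driver_grip in the frame of tray below 0.035 m and x of driver_tip in the frame of tray between 0.02 and 0.131 m and x of driver_butt in the frame of tray between -0.131 and -0.02 m and y of driver_tip in the frame of tray between -0.11 and 0.11 m and y of driver_butt in the frame of tray between -0.11 and 0.11 m and angle between the z axis of driver and the x axis of tray, either way round below 0.45 rad); the arm keeps its last pose, push and grip.
It fails at once if the gate or its bolt strikes the loose screwdriver (contact force between gate and driver above 0.5 N).
It fails at once if the screwdriver already in the tray is shifted by more than 3 cm (distance of mate from where it was at the start of the episode above 0.03 m).
It fails at once if the trim lever is shifted by more than 3 cm (distance of lever from where it was at the start of the episode above 0.03 m).
It also fails if it takes over 54 s, if anything falls off the work surface, if the arm or the gripper's body presses on something with over 40 N, if the wrist force passes 120 N, or if a joint passes its speed limit or range.

## Robot

A 7-joint arm with a two-finger parallel gripper is mounted at the origin on a cart in front of the work surface, level with it; the furniture and walls round the work are solid. World frame = base frame: x ahead of the robot, y to its left, z up, the work surface at z = 0. Lengths are in m, angles in degrees, forces in N, time in s.
With the tool pointing down it reaches from about 0.425 to 0.875 m from the base axis. Payload 8.4 kg.
Tool frame: the origin (TCP) lies on the mounting face of the last link; the fingertips stand 173 mm ahead of it and the grasp point (between the pads) lies 155 mm ahead of it; z points along the fingers, y is the line along which they close (so a half turn about z gives the same grasp; the last joint's range is limited). The gripper opens to 85 mm and grips with 20 to 120 N. Pads are 22 mm wide; open, the fingers measure 114 mm over their backs; the gripper's body (76 mm by 85 mm) begins 54 mm behind the grasp point. The pads swing forward as they close: fully open they stand 13 mm farther back than shut.
Start: joints at [68.686, 19.091, 2.286, 83.961, -0.768, 76.965, -3.352], TCP at [0.175, -0.626, 0.405] pointing down, gripper open.
Joint ranges: [-147.57, 147.57], [-21.85, 119.76], [-74.77, 79.35], [14.55, 137.4], [-85.83, 265.84], [4.83, 119.75], [-152.11, 152.11]. Speed limits (degrees/s): [127.2, 127.2, 159.86, 159.86, 180, 180, 180].

## Interface

Orientations are given as [roll, pitch, yaw] about the fixed x, y, z axes, in that order (R = Rz(yaw) Ry(pitch) Rx(roll)).
In Python, from plant import robot gives the robot as it stands.
- The arm moves only by the tool apply_moves, never from a script. Its argument "steps" is a list of rows, each a list of 3 entries, a list of its own where there are three numbers: the turn, a rotation vector about the tool's x, y, z in rad, then the shift along the tool's x, y, z in m, then the finger opening in m, from 0 to 0.0854. In form: [[[ax, ay, az], [x, y, z], hand], ...]. A call has 1 to 10 rows; each row shifts and turns the commanded pose from where the row before left it, along the tool's axes as they then stand; what a row does not reach is not made up. A row lasts 1/10 s, in which the tool goes at most 50 mm and 8.59 degrees, less where a joint would pass 70% of its speed; a pose out of reach is approached as far as the arm can. A call is refused whole if a number of a shift passes 0.05 or a number of a turn 0.15, either way. A call with a gripper value outside its range is refused whole. The fingers move at their own pace and stop on an object; "squeeze" is the grip in N (left out, the last holds). Time passes only in rows, so rows that do not move let the fingers close. It gives the time, the measured TCP pose, the force, the opening and the grip force at its end, in the units of the state.
- robot.read_state(): the state, without advancing time (a new reading comes with each control period).
- robot.get_image(name): name is "side" or "top" or "wrist"; returns a dict with "pixels" (400x640x3 uint8, red, green, blue), "mtx" (3x3 intrinsics, pixels), "eye" and "orientation" of the camera in the world. Camera axes: x right, y up, looking along -z (the intrinsics and any distortion apply to the point x, -y, -z); pixel columns grow to the right and rows downward; lengths in m; the calibration is good to about 2 mm. The wrist camera is an equidistant fisheye: a pixel r from the principal point sees the ray r / f radians off the axis. A picture is of the moment at which its call begins. There is no depth.
- robot.close_job(): hands the job in; it is judged then, once.
Trained networks look in a picture, given as the dict that the camera call returned (one of the last four; its "shot" number tells which), for a name from the list of things; names that differ only in an ending like _2 or _b are one class to them, and where a whole thing is asked for, a point or a joint stands for the part that bears it (a point fixed in the world has none). Each returns a list of dicts, best first, with "conf" (0 to 1); they miss things now and then, are a little off and sometimes report something else, mostly with a low value. They report only what shows in the picture. A call takes as long as a camera call.
- robot.spot_in(label, picture): "extent" ([left, top, width, height] in pixels, round what is visible of it).
- robot.place_of(label, picture): "pixel" ([column, row] in pixels: a listed point, or the origin of a listed thing).
The state is a dict: "clock": time; "joints": joint angles; "qvel": joint speeds; "joint_torque": joint torques, N m; "position": TCP position; "orientation": TCP orientation; "ft_force": force on the tool from outside, world axes, zero at the start; "moment": the same for the moment, N m; "finger_gap": finger opening in m; "grasp_force": force on a finger pad.
Only numpy, scipy, OpenCV 4.12 (cv2) and the standard library are available. Lean on these libraries where they do the work, as an engineer would, in place of code of your own. Each camera call takes 0.05 s, during which the arm holds its last target. There are 200 camera calls.

## Working session

There is one attempt and no reset: what is moved stays moved. The work goes in short steps, Python scripts to look and compute and a tool call to move; the robot and the scene stay as the last step left them, time stands still between calls to the robot, and variables do not carry over. Pictures are saved under pics/ and viewed, at most 10 in all, crops included, and the job is handed in when it is done.

Besides the shell and the picture viewer there is one more tool, called by a JSON object that holds its "api" and its "payload", one argument or row to a line. apply_moves: Moves the arm, as the interface text tells. Its arguments: {"type":"object","properties":{"steps":{"type":"array","items":{"type":"array"}},"squeeze":{"type":"number"}},"required":["steps"]}

```bash
mkdir -p pics; ls
cat > h.py <<'E'
import numpy as np, cv2
from scipy.spatial.transform import Rotation as R
from plant import robot
def rot(o):
    o=np.array(o,float)
    if o.shape==(3,3): return o
    return R.from_quat(o).as_matrix() if o.size==4 else R.from_euler('xyz',o,degrees=True).as_matrix()
def ray(p,px,wrist=False):
    K=np.array(p['mtx']); u=(px[0]-K[0,2])/K[0,0]; v=(px[1]-K[1,2])/K[1,1]
    if wrist:
        r=np.hypot(u,v); d=np.array([u/r*np.sin(r),-v/r*np.sin(r),-np.cos(r)])
    else: d=np.array([u,-v,-1.])
    return np.array(p['eye']),rot(p['orientation'])@(d/np.linalg.norm(d))
def atz(p,px,z,wrist=False):
    e,d=ray(p,px,wrist); return e+d*(z-e[2])/d[2]
def tri(rs):
    A=sum(np.eye(3)-np.outer(d,d) for e,d in rs); b=sum((np.eye(3)-np.outer(d,d))@e for e,d in rs)
    return np.linalg.solve(A,b)
E
python3 - <<'E'
from h import *
np.set_printoptions(precision=4,suppress=True)
print(robot.read_state())
P={}
names=['cage','gate','bolt_knob','bolt_nose','keeper_lip','gate_hinge','tray','driver','driver_grip','driver_tip','driver_butt','mate','lever']
for c in ['side','top']:
    p=robot.get_image(c); P[c]=p
    cv2.imwrite(f'pics/{c}0.png',p['pixels'][:,:,::-1])
    print(c,{k:p[k] for k in p if k!='pixels'})
D={}
for n in names:
    for c in P:
        r=robot.place_of(n,P[c])[:2]
        print(n,c,[(np.round(x['pixel'],1),round(x['conf'],2)) for x in r])
        if r: D[n,c]=r[0]['pixel']
    if (n,'side') in D and (n,'top') in D: print('   ',tri([ray(P[c],D[n,c]) for c in P]))
E
```

```text
pics
{'clock': 0.0, 'joints': array([68.6871, 19.1321,  2.2864, 84.01  , -0.769 , 76.9673, -3.3527]), 'qvel': array([ 0.0253,  0.0651,  0.1271,  0.1219, -0.0044, -0.0469,  0.0786]), 'joint_torque': array([ -0.0008, -65.8567,   1.365 , -40.5561,   0.0169,   0.0127,
        -0.    ]), 'position': array([ 0.175 , -0.6258,  0.4038]), 'orientation': array([-179.906 ,    0.0058,   15.6253]), 'ft_force': array([-1.0859, -1.0681, -0.5058]), 'moment': array([ 0.0053,  0.0042, -0.0153]), 'grasp_force': 0.0, 'finger_gap': 0.08542018022780698}
side {'mtx': array([[490.5931,   0.    , 323.5274],
       [  0.    , 490.5931, 198.9818],
       [  0.    ,   0.    ,   1.    ]]), 'eye': array([0.1544, 1.277 , 0.7551]), 'orientation': array([  65.1508,   -0.0249, -164.696 ]), 'shot': 1}
top {'mtx': array([[366.6568,   0.    , 317.6932],
       [  0.    , 366.6568, 202.8776],
       [  0.    ,   0.    ,   1.    ]]), 'eye': array([ 0.428 , -0.051 ,  1.1594]), 'orientation': array([  5.695 ,   0.0778, -90.5735]), 'shot': 2}
cage side [(array([276.2, 258.3]), 0.84)]
cage top [(array([264.1, 181.2]), 0.67)]

[... 906 characters left out ...]
1186 0.0016]
driver_grip side [(array([327.1, 274.2]), 0.6)]
driver_grip top [(array([241.4, 236.6]), 0.84), (array([262.1, 180.9]), 0.74)]
    [0.4405 0.1892 0.0087]
driver_tip side [(array([294.9, 258.8]), 0.55)]
driver_tip top [(array([259.5, 202.5]), 0.76), (array([306.3, 184.8]), 0.3)]
    [0.549  0.1341 0.0065]
driver_butt side [(array([342. , 276.8]), 0.84), (array([349.3, 182.6]), 0.32)]
driver_butt top [(array([238.5, 250. ]), 0.6)]
    [0.3981 0.1967 0.0127]
mate side [(array([348.2, 182.3]), 0.68)]
mate top [(array([445.8, 209.4]), 0.86)]
    [ 0.5226 -0.4523  0.0093]
lever side [(array([282.6, 309.2]), 0.59)]
lever top [(array([191.2, 210.3]), 0.72)]
    [ 0.5188  0.3505 -0.0037]
```

View pics/top0.png

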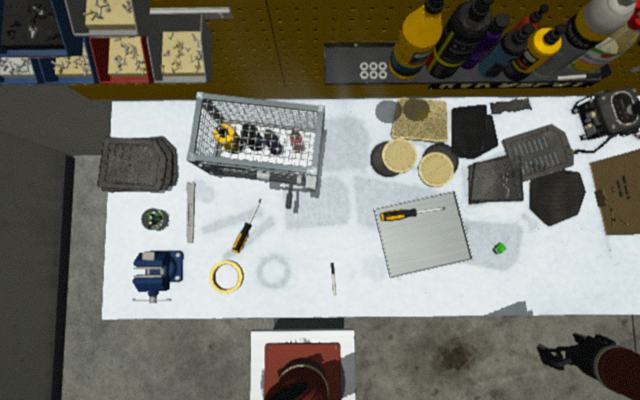

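View pics/side0.png

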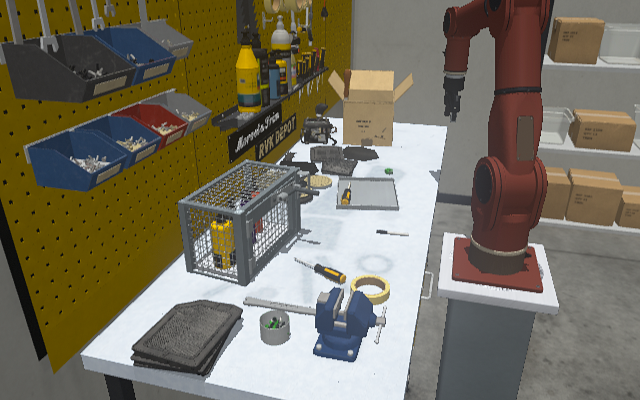

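Top view: the loose driver lies from tip (261,200) to butt (235,250), and the knob is at about (290,200). The tray is centred near (422,238), with the mate's blade pointing right (world -y). The side view agrees.

```bash
cat >> h.py <<'E'
def plan(wps,hand,start=None):
    "wps: (x,y,z,yaw,n) TCP waypoints tool down -> rows in tool axes (shift in axes before the turn)"
    s=robot.read_state(); p,y=(s['position'],s['orientation'][2]) if start is None else (np.array(start[:3],float),start[3])
    rows=[]
    for x,yy,z,yaw,n in wps:
        t=np.array([x,yy,z],float); dy=(yaw-y+180)%360-180
        for i in range(n):
            M=R.from_euler('xyz',[180,0,y],degrees=True).as_matrix()
            sh=np.round(M.T@((t-p)/(n-i)),3); a=round(-np.radians(dy)/(n-i),2)
            rows.append([[0,0,a],sh.tolist(),hand]); p=p+M@sh; y-=np.degrees(a); dy+=np.degrees(a)
            assert abs(a)<.15 and np.linalg.norm(sh)<.05,(a,sh)
    for i in range(0,len(rows),10): print(str(rows[i:i+10]).replace(' ','').replace('-0.0,','0,').replace('0.0,','0,').replace('0.0]','0]'))
    print('end',p,y)
E
python3 - <<'E'
from h import *
plan([(.44,-.3,.42,75,9),(.46,0,.42,130,8),(.41,.19,.42,154,6)],.085)
E
```

```text
[[[0,0,np.float64(-0.12)],[0.038,-0.027,-0.002],0.085],[[0,0,np.float64(-0.11)],[0.041,-0.022,-0.002],0.085],[[0,0,np.float64(-0.12)],[0.043,-0.018,-0.002],0.085],[[0,0,np.float64(-0.11)],[0.045,-0.012,-0.002],0.085],[[0,0,np.float64(-0.12)],[0.046,-0.007,-0.001],0.085],[[0,0,np.float64(-0.11)],[0.047,-0.002,-0.002],0.085],[[0,0,np.float64(-0.12)],[0.047,0.004,-0.001],0.085],[[0,0,np.float64(-0.11)],[0.046,0.009,-0.002],0.085],[[0,0,np.float64(-0.12)],[0.044,0.014,-0.001],0.085],[[0,0,np.float64(-0.12)],[0.037,-0.007,-0],0.085]]
[[[0,0,np.float64(-0.12)],[0.037,-0.003,-0],0.085],[[0,0,np.float64(-0.12)],[0.038,0.002,-0],0.085],[[0,0,np.float64(-0.12)],[0.037,0.006,-0],0.085],[[0,0,np.float64(-0.12)],[0.036,0.011,-0],0.085],[[0,0,np.float64(-0.12)],[0.035,0.015,-0],0.085],[[0,0,np.float64(-0.12)],[0.032,0.019,-0],0.085],[[0,0,np.float64(-0.12)],[0.03,0.022,-0],0.085],[[0,0,np.float64(-0.07)],[0.03,0.014,-0],0.085],[[0,0,np.float64(-0.07)],[0.028,0.016,-0],0.085],[[0,0,np.float64(-0.07)],[0.027,0.018,-0],0.085]]
[[[0,0,np.float64(-0.07)],[0.026,0.02,-0],0.085],[[0,0,np.float64(-0.07)],[0.025,0.022,-0],0.085],[[0,0,np.float64(-0.06)],[0.023,0.024,-0],0.085]]
end [0.4098897  0.19048653 0.41969189] 153.71561063991487
```

{"api": "apply_moves", "payload": {
  "steps": [
    [[0,0,-0.12],[0.038,-0.027,-0.002],0.085],
    [[0,0,-0.11],[0.041,-0.022,-0.002],0.085],
    [[0,0,-0.12],[0.043,-0.018,-0.002],0.085],
    [[0,0,-0.11],[0.045,-0.012,-0.002],0.085],
    [[0,0,-0.12],[0.046,-0.007,-0.001],0.085],
    [[0,0,-0.11],[0.047,-0.002,-0.002],0.085],
    [[0,0,-0.12],[0.047,0.004,-0.001],0.085],
    [[0,0,-0.11],[0.046,0.009,-0.002],0.085],
    [[0,0,-0.12],[0.044,0.014,-0.001],0.085],
    [[0,0,-0.12],[0.037,-0.007,0],0.085]
  ]
}}

```text
clock: 2.4
position: [0.4455, -0.26, 0.4199]
orientation: [179.9, -0.0, 82.5]
ft_force: [0.5, 0.0, -0.5]
finger_gap: 0.0848
grasp_force: 0.0
```

{"api": "apply_moves", "payload": {
  "steps": [
    [[0,0,-0.12],[0.037,-0.003,0],0.085],
    [[0,0,-0.12],[0.038,0.002,0],0.085],
    [[0,0,-0.12],[0.037,0.006,0],0.085],
    [[0,0,-0.12],[0.036,0.011,0],0.085],
    [[0,0,-0.12],[0.035,0.015,0],0.085],
    [[0,0,-0.12],[0.032,0.019,0],0.085],
    [[0,0,-0.12],[0.03,0.022,0],0.085],
    [[0,0,-0.07],[0.03,0.014,0],0.085],
    [[0,0,-0.07],[0.028,0.016,0],0.085],
    [[0,0,-0.07],[0.027,0.018,0],0.085]
  ]
}}

```text
clock: 3.4
position: [0.4343, 0.0956, 0.4199]
orientation: [180.0, 0.0, 142.4]
ft_force: [0.4, 0.3, 0.4]
finger_gap: 0.0849
grasp_force: 0.0
```

{"api": "apply_moves", "payload": {
  "steps": [
    [[0,0,-0.07],[0.026,0.02,0],0.085],
    [[0,0,-0.07],[0.025,0.022,0],0.085],
    [[0,0,-0.06],[0.023,0.024,0],0.085],
    [[0,0,0],[0,0,0],0.085],
    [[0,0,0],[0,0,0],0.085]
  ]
}}

```text
clock: 3.9
position: [0.4097, 0.1909, 0.4199]
orientation: [-180.0, 0.0, 153.8]
ft_force: [-0.7, -0.1, -0.2]
finger_gap: 0.0849
grasp_force: 0.0
```

```bash
sed -i 's/a=round(-np.radians(dy)\/(n-i),2)/a=round(float(-np.radians(dy)\/(n-i)),2)/' h.py
python3 - <<'E'
from h import *
np.set_printoptions(precision=4,suppress=True)
s=robot.read_state();print({k:s[k] for k in('clock','position','orientation','joints')})
p=robot.get_image('wrist');print({k:p[k] for k in p if k!='pixels'})
cv2.imwrite('pics/w1.png',p['pixels'][:,:,::-1])
for n,z in [('driver',.01),('driver_grip',.012),('driver_tip',.01),('driver_butt',.013),('bolt_knob',.172),('bolt_nose',.167),('keeper_lip',.172),('gate_hinge',.182)]:
    for r in robot.place_of(n,p)[:2]: print(n,np.round(r['pixel'],1),round(r['conf'],2),atz(p,r['pixel'],z,True))
E
```

```text
{'clock': 3.9, 'position': array([0.4097, 0.1909, 0.4199]), 'orientation': array([-179.9965,    0.028 ,  153.7877]), 'joints': array([ 20.8736,  -3.4694, -48.5561, 106.6665,  -2.6585,  75.6325,
        36.8168])}
{'mtx': array([[309.7069,   0.    , 314.8103],
       [  0.    , 309.7069, 201.4685],
       [  0.    ,   0.    ,   1.    ]]), 'eye': array([0.345 , 0.2228, 0.3881]), 'orientation': array([-16.4752,  -0.0266,  63.8263]), 'shot': 3}
driver [324.  281.5] 0.56 [0.557  0.1332 0.01  ]
driver [322.  193.2] 0.43 [0.4396 0.1866 0.01  ]
driver_grip [319.5 195.6] 0.78 [0.4406 0.1826 0.012 ]
driver_tip [323.5 274.7] 0.93 [0.5466 0.1374 0.01  ]
driver_butt [320.4 154.9] 0.94 [0.3945 0.2062 0.013 ]
gate_hinge [471.1 369.2] 0.57 [0.641  0.2634 0.182 ]
```

View pics/w1.png

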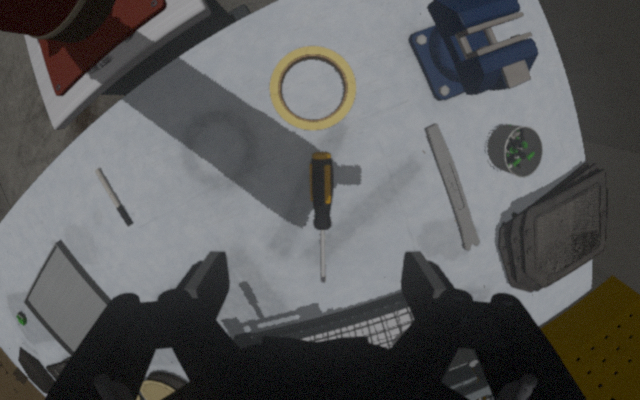

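The wrist view shows the driver from tip (323,278) to butt (320,155), well clear of the tape and lever. The measured length of 167 mm between the two points matches.

Run:
```python
from h import *
plan([(.44,.184,.3,155.7,3),(.44,.184,.200,155.7,3),(.44,.184,.177,155.7,2)],.085)
```

```text
[[[0,0,-0.01],[-0.01,0.003,0.04],0.085],[[0,0,-0.01],[-0.01,0.002,0.04],0.085],[[0,0,-0.02],[-0.01,0.003,0.04],0.085],[[0,0,0],[0,0,0.033],0.085],[[0,0,0],[0,0,0.033],0.085],[[0,0,0],[0,0,0.034],0.085],[[0,0,0],[0,0,0.011],0.085],[[0,0,0],[0,0,0.012],0.085]]
end [0.44056357 0.18426088 0.17673872] 155.95493998976414
```

{"api": "apply_moves", "payload": {
  "steps": [
    [[0,0,-0.01],[-0.01,0.003,0.04],0.085],
    [[0,0,-0.01],[-0.01,0.002,0.04],0.085],
    [[0,0,-0.02],[-0.01,0.003,0.04],0.085],
    [[0,0,0],[0,0,0.033],0.085],
    [[0,0,0],[0,0,0.033],0.085],
    [[0,0,0],[0,0,0.034],0.085],
    [[0,0,0],[0,0,0.011],0.085],
    [[0,0,0],[0,0,0.012],0.085],
    [[0,0,0],[0,0,0],0.085]
  ],
  "squeeze": 40
}}

```text
clock: 5.25
position: [0.4405, 0.1846, 0.1764]
orientation: [-180.0, -0.0, 156.0]
ft_force: [0.3, -0.5, 0.6]
finger_gap: 0.0854
grasp_force: 0.0
```

{"api": "apply_moves", "payload": {
  "steps": [
    [[0,0,0],[0,0,0],0.01],
    [[0,0,0],[0,0,0],0.01],
    [[0,0,0],[0,0,0],0.01],
    [[0,0,0],[0,0,0],0.01],
    [[0,0,0],[0,0,0],0.01],
    [[0,0,0],[0,0,0],0.01],
    [[0,0,0],[0,0,0],0.01],
    [[0,0,0],[0,0,0],0.01]
  ],
  "squeeze": 40
}}

```text
clock: 6.05
position: [0.4408, 0.1848, 0.1776]
orientation: [180.0, 0.1, 156.0]
ft_force: [-2.7, -1.9, 8.6]
finger_gap: 0.025
grasp_force: 38.8
```

Run:
```python
from h import *
np.set_printoptions(precision=3,suppress=True)
p=robot.get_image('top')
C=[atz(p,c,.018)[:2] for c in [(374,210),(454,192),(471,258),(390,276)]]
c=np.mean(C,0);d=(C[1]-C[0])+(C[2]-C[3]);yaw=np.arctan2(d[1],d[0]);print(C,c,np.degrees(yaw))
for n in ['tray','mate']:
  for r in robot.place_of(n,p)[:1]:print(n,atz(p,r['pixel'],0.)[:2])
x=np.array([np.cos(yaw),np.sin(yaw)]);y=np.array([-x[1],x[0]])
g=c-.034*x-.05*y;print('grip',g)
yw=np.degrees(yaw)+180
plan([(.441,.185,.42,156,7),(.45,0.0,.42,140,5),(.43,-.2,.42,115,6),(g[0],g[1],.35,yw,5),(g[0],g[1],.20,yw,5),(g[0],g[1],.186,yw,2)],.01)
```

```text
[array([ 0.518, -0.226]), array([ 0.572, -0.478]), array([ 0.366, -0.521]), array([ 0.314, -0.27 ])] [ 0.443 -0.374] -78.08185151597561
tray [ 0.429 -0.38 ]
mate [ 0.515 -0.454]
grip [ 0.387 -0.351]
[[[0,0,-0],[0,0,-0.035],0.01],[[0,0,-0],[0,0,-0.035],0.01],[[0,0,-0],[0,0,-0.034],0.01],[[0,0,-0],[0,0,-0.035],0.01],[[0,0,-0],[0,0,-0.034],0.01],[[0,0,-0],[0,0,-0.035],0.01],[[0,0,-0],[0,0,-0.034],0.01],[[0,0,0.06],[-0.017,-0.033,-0],0.01],[[0,0,0.05],[-0.019,-0.032,-0],0.01],[[0,0,0.06],[-0.02,-0.031,-0],0.01]]
[[[0,0,0.05],[-0.022,-0.03,-0],0.01],[[0,0,0.06],[-0.023,-0.028,-0],0.01],[[0,0,0.07],[-0.019,-0.028,-0],0.01],[[0,0,0.07],[-0.021,-0.026,-0],0.01],[[0,0,0.07],[-0.023,-0.025,-0],0.01],[[0,0,0.08],[-0.024,-0.023,-0],0.01],[[0,0,0.07],[-0.026,-0.021,-0],0.01],[[0,0,0.08],[-0.027,-0.019,-0],0.01],[[0,0,0.04],[-0.024,-0.021,0.014],0.01],[[0,0,0.05],[-0.025,-0.02,0.014],0.01]]
[[[0,0,0.04],[-0.025,-0.018,0.014],0.01],[[0,0,0.05],[-0.026,-0.017,0.014],0.01],[[0,0,0.04],[-0.028,-0.016,0.014],0.01],[[0,0,0],[0,0,0.03],0.01],[[0,0,0],[0,0,0.03],0.01],[[0,0,0],[0,0,0.03],0.01],[[0,0,0],[0,0,0.03],0.01],[[0,0,0],[0,0,0.03],0.01],[[0,0,0],[0,0,0.007],0.01],[[0,0,0],[0,0,0.007],0.01]]
end [ 0.387 -0.352  0.186] 102.1273455946354
```

{"api": "apply_moves", "payload": {
  "steps": [
    [[0,0,0],[0,0,-0.035],0.01],
    [[0,0,0],[0,0,-0.035],0.01],
    [[0,0,0],[0,0,-0.034],0.01],
    [[0,0,0],[0,0,-0.035],0.01],
    [[0,0,0],[0,0,-0.034],0.01],
    [[0,0,0],[0,0,-0.035],0.01],
    [[0,0,0],[0,0,-0.034],0.01],
    [[0,0,0.06],[-0.017,-0.033,0],0.01],
    [[0,0,0.05],[-0.019,-0.032,0],0.01],
    [[0,0,0.06],[-0.02,-0.031,0],0.01]
  ]
}}

```text
clock: 7.2
position: [0.4459, 0.0725, 0.4191]
orientation: [180.0, 0.1, 146.2]
ft_force: [1.0, -0.2, -2.4]
finger_gap: 0.0252
grasp_force: 40.3
```

{"api": "apply_moves", "payload": {
  "steps": [
    [[0,0,0.05],[-0.022,-0.03,0],0.01],
    [[0,0,0.06],[-0.023,-0.028,0],0.01],
    [[0,0,0.07],[-0.019,-0.028,0],0.01],
    [[0,0,0.07],[-0.021,-0.026,0],0.01],
    [[0,0,0.07],[-0.023,-0.025,0],0.01],
    [[0,0,0.08],[-0.024,-0.023,0],0.01],
    [[0,0,0.07],[-0.026,-0.021,0],0.01],
    [[0,0,0.08],[-0.027,-0.019,0],0.01],
    [[0,0,0.04],[-0.024,-0.021,0.014],0.01],
    [[0,0,0.05],[-0.025,-0.02,0.014],0.01]
  ]
}}

```text
clock: 8.2
position: [0.4116, -0.2623, 0.3905]
orientation: [180.0, 0.0, 109.5]
ft_force: [0.4, -0.5, -1.6]
finger_gap: 0.0256
grasp_force: 40.3
```

{"api": "apply_moves", "payload": {
  "steps": [
    [[0,0,0.04],[-0.025,-0.018,0.014],0.01],
    [[0,0,0.05],[-0.026,-0.017,0.014],0.01],
    [[0,0,0.04],[-0.028,-0.016,0.014],0.01],
    [[0,0,0],[0,0,0.03],0.01],
    [[0,0,0],[0,0,0.03],0.01],
    [[0,0,0],[0,0,0],0.01]
  ]
}}

```text
clock: 8.8
position: [0.3846, -0.3514, 0.2842]
orientation: [-179.7, -0.4, 102.1]
ft_force: [-0.4, 0.5, -2.3]
finger_gap: 0.0248
grasp_force: 40.3
```

Run:
```python
from h import *
np.set_printoptions(precision=3,suppress=True)
s=robot.read_state();print({k:s[k] for k in('clock','position','orientation','joints','ft_force','finger_gap','grasp_force')})
p=robot.get_image('wrist')
cv2.imwrite('pics/w2.png',p['pixels'][:,:,::-1])
```

```text
{'clock': 8.8, 'position': array([ 0.385, -0.351,  0.284]), 'orientation': array([-179.746,   -0.371,  102.075]), 'joints': array([ 53.524,  11.192, -17.645, 109.146,   3.803,  60.676,  46.379]), 'ft_force': array([-0.433,  0.545, -2.264]), 'finger_gap': 0.024809491361699052, 'grasp_force': 40.30434798580245}
```

View pics/w2.png

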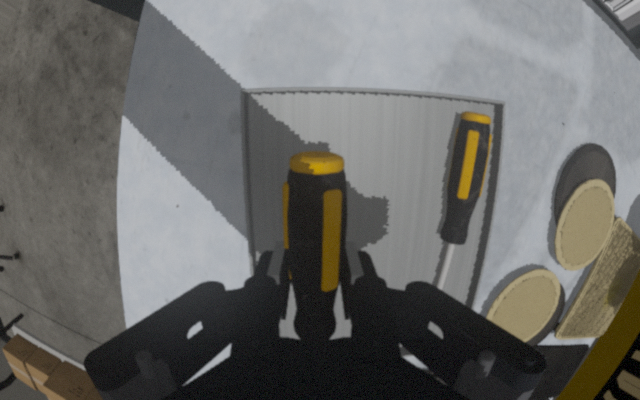

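The driver hangs between the pads over the free half, butt at (316,160), and the mate is at (470,170), well clear. I'll lower it now.

{"api": "apply_moves", "payload": {
  "steps": [
    [[0,0,0],[0,0,0.03],0.01],
    [[0,0,0],[0,0,0.03],0.01],
    [[0,0,0],[0,0,0.025],0.01],
    [[0,0,0],[0,0,0.01],0.01],
    [[0,0,0],[0,0,0.005],0.01],
    [[0,0,0],[0,0,0],0.01],
    [[0,0,0],[0,0,0],0.05],
    [[0,0,0],[0,0,0],0.05],
    [[0,0,0],[0,0,0],0.05],
    [[0,0,0],[0,0,0],0.05]
  ]
}}

```text
clock: 9.85
position: [0.3866, -0.3518, 0.1893]
orientation: [180.0, 0.0, 102.1]
ft_force: [0.4, 0.2, 0.0]
finger_gap: 0.0502
grasp_force: 0.0
```

Run:
```python
from h import *
plan([(.385,-.351,.42,102,6),(.39,-.22,.42,120,4),(.44,-.05,.44,150,5),(.42,.04,.44,172,3)],.05)
```

```text
[[[0,0,0],[0,0,-0.038],0.05],[[0,0,0],[0,0,-0.039],0.05],[[0,0,0],[0,0,-0.038],0.05],[[0,0,0],[0,0,-0.039],0.05],[[0,0,0],[0.001,-0.001,-0.038],0.05],[[0,0,0],[0,0,-0.039],0.05],[[0,0,-0.08],[0.032,0.008,0],0.05],[[0,0,-0.08],[0.031,0.011,0],0.05],[[0,0,-0.08],[0.03,0.013,0],0.05],[[0,0,-0.07],[0.029,0.015,0],0.05]]
[[[0,0,-0.11],[0.024,0.026,-0.004],0.05],[[0,0,-0.1],[0.022,0.028,-0.004],0.05],[[0,0,-0.11],[0.019,0.03,-0.004],0.05],[[0,0,-0.1],[0.015,0.032,-0.004],0.05],[[0,0,-0.11],[0.012,0.033,-0.004],0.05],[[0,0,-0.13],[0.021,0.023,0],0.05],[[0,0,-0.12],[0.017,0.025,0],0.05],[[0,0,-0.13],[0.014,0.027,0],0.05]]
end [0.42041584 0.03967373 0.44026933] 172.04072440890903
```

{"api": "apply_moves", "payload": {
  "steps": [
    [[0,0,0],[0,0,-0.038],0.05],
    [[0,0,0],[0,0,-0.039],0.05],
    [[0,0,0],[0,0,-0.038],0.05],
    [[0,0,0],[0,0,-0.039],0.05],
    [[0,0,0],[0,0,-0.038],0.05],
    [[0,0,0],[0,0,-0.039],0.05],
    [[0,0,-0.08],[0.032,0.008,0],0.05],
    [[0,0,-0.08],[0.031,0.011,0],0.05],
    [[0,0,-0.08],[0.03,0.013,0],0.05],
    [[0,0,-0.07],[0.029,0.015,0],0.05]
  ]
}}

```text
clock: 10.85
position: [0.3911, -0.2191, 0.42]
orientation: [180.0, 0.0, 120.1]
ft_force: [0.2, 0.3, 0.2]
finger_gap: 0.0501
grasp_force: 0.0
```

{"api": "apply_moves", "payload": {
  "steps": [
    [[0,0,-0.11],[0.024,0.026,-0.004],0.07],
    [[0,0,-0.1],[0.022,0.028,-0.004],0.07],
    [[0,0,-0.11],[0.019,0.03,-0.004],0.07],
    [[0,0,-0.1],[0.015,0.032,-0.004],0.07],
    [[0,0,-0.11],[0.012,0.033,-0.004],0.07],
    [[0,0,-0.13],[0.021,0.023,0],0.07],
    [[0,0,-0.12],[0.017,0.025,0],0.07],
    [[0,0,-0.13],[0.014,0.027,0],0.07],
    [[0,0,0],[0,0,0],0.07],
    [[0,0,0],[0,0,0],0.07]
  ]
}}

```text
clock: 11.85
position: [0.4212, 0.0394, 0.44]
orientation: [-180.0, 0.0, 172.1]
ft_force: [-0.7, -0.5, -0.0]
finger_gap: 0.0702
grasp_force: 0.0
```

Run:
```python
from h import *
np.set_printoptions(precision=4,suppress=True)
s=robot.read_state();print({k:s[k] for k in('clock','position','orientation','joints')})
p=robot.get_image('wrist')
cv2.imwrite('pics/w3.png',p['pixels'][:,:,::-1])
for n,z in [('bolt_knob',.172),('bolt_nose',.167),('keeper_lip',.172),('gate_hinge',.182),('cage',0)]:
    for r in robot.place_of(n,p)[:2]: print(n,np.round(r['pixel'],1),round(r['conf'],2),atz(p,r['pixel'],z,True))
t=robot.get_image('top')
cv2.imwrite('pics/t3.png',cv2.resize(t['pixels'][130:300,180:490,::-1],None,fx=2.5,fy=2.5,interpolation=cv2.INTER_CUBIC))
for n,z in [('bolt_knob',.172),('gate_hinge',.182),('cage',0),('driver_tip',.01),('driver_butt',.015)]:
    for r in robot.place_of(n,t)[:2]: print('top',n,np.round(r['pixel'],1),round(r['conf'],2),atz(t,r['pixel'],z))
```

```text
{'clock': 11.85, 'position': array([0.4212, 0.0394, 0.44  ]), 'orientation': array([-179.9576,    0.0375,  172.0617]), 'joints': array([ 32.6629,  -8.5279, -38.9282, 108.3131,  -5.4078,  78.3647,
        77.1988])}
bolt_knob [386.9 283.5] 0.72 [0.5047 0.0937 0.172 ]
bolt_knob [318.2 317.8] 0.65 [0.5332 0.0272 0.172 ]
keeper_lip [277.5 346.2] 0.64 [ 0.5659 -0.0189  0.172 ]
cage [386.6 282.4] 0.66 [ 0.6153  0.1255 -0.    ]
top bolt_knob [293.2 204.5] 0.48 [0.5228 0.0156 0.172 ]
top gate_hinge [200.3 163.5] 0.65 [0.6359 0.2662 0.182 ]
top cage [262.5 181.1] 0.65 [0.6154 0.1251 0.    ]
top driver_tip [455.7 245.6] 0.78 [ 0.4047 -0.4788  0.01  ]
top driver_butt [402.2 255. ] 0.68 [ 0.3776 -0.3103  0.015 ]
top driver_butt [262.3 180.3] 0.33 [0.6156 0.1235 0.015 ]
```

View pics/w3.png

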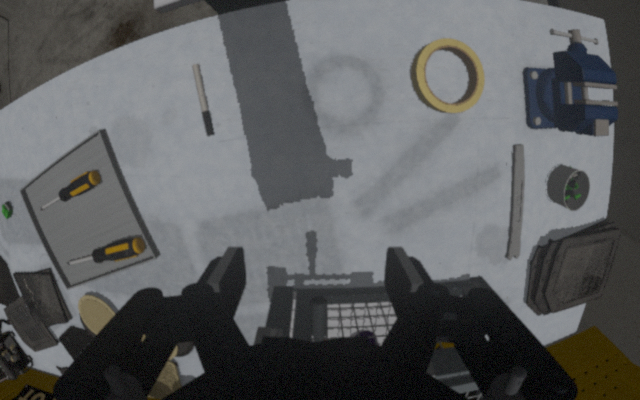

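View pics/t3.png

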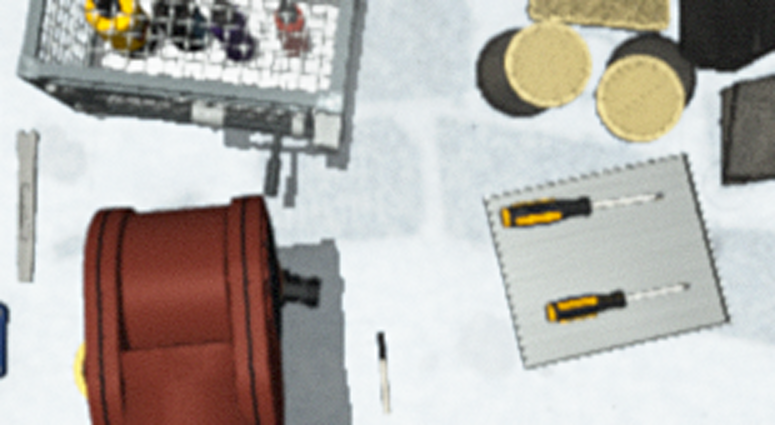

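The driver lies in the tray's free half with its blade like the mate's. The knob shows in the crop at (272,175), which is top px (289,200). I'll cross-check its position.

Run:
```python
from h import *
np.set_printoptions(precision=4,suppress=True)
t=robot.get_image('top'); w=robot.get_image('wrist')
print('knob top px',atz(t,(288.8,200),.172), 'ends',atz(t,(290,193),.172),atz(t,(288,208),.172))
for px in [(311,232),(311,272),(318,318)]: print(px,atz(w,px,.172,True),atz(w,px,0,True))
print('rail',atz(t,(188.8,160),.215),atz(t,(318,172),.215))
s=robot.get_image('side')
cv2.imwrite('pics/s4.png',cv2.resize(s['pixels'][150:270,230:390,::-1],None,fx=5,fy=5,interpolation=cv2.INTER_CUBIC))
for r in robot.place_of('bolt_knob',s)[:2]: print(r); print(tri([ray(s,r['pixel']),ray(t,(288.8,200))]))
```

```text
knob top px [0.5351 0.0275 0.172 ] ends [0.5542 0.0242 0.172 ] [0.5134 0.0297 0.172 ]
(311, 232) [0.4445 0.0329 0.172 ] [ 0.5134  0.0211 -0.    ]
(311, 272) [0.4818 0.0275 0.172 ] [0.5779 0.0118 0.    ]
(318, 318) [0.5332 0.0267 0.172 ] [0.6666 0.0105 0.    ]
rail [0.6385 0.2859 0.215 ] [ 0.6032 -0.0523  0.215 ]
{'pixel': [315.5, 192.8], 'conf': 0.5}
[0.5282 0.0258 0.1714]
```

View pics/s4.png

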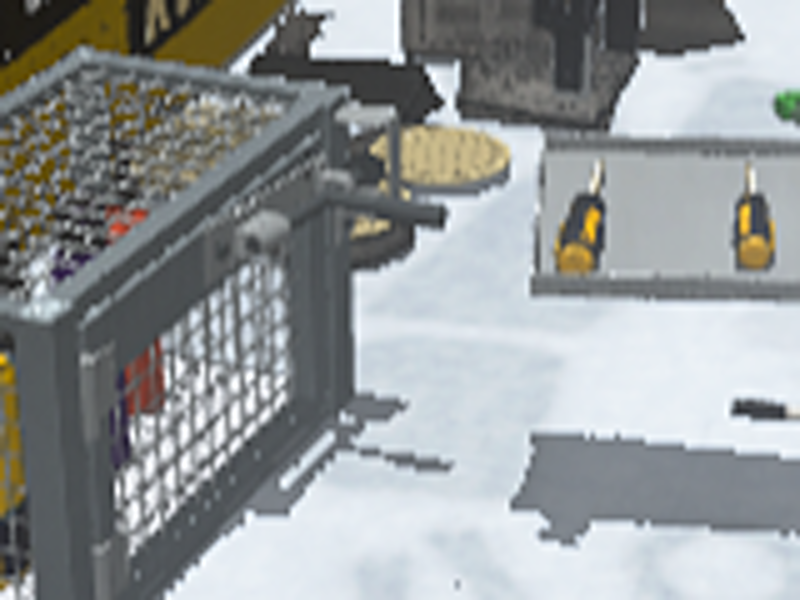

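The side crop shows the knob protruding toward the robot at (410,205), under the cage's top rail. All estimates agree on a knob position of about (0.532, 0.027, 0.172).

Run:
```python
from h import *
plan([(.532,.027,.44,174,3),(.532,.027,.34,174,4),(.532,.027,.326,174,2)],.056)
```

```text
[[[0,0,-0.01],[-0.037,0.001,-0],0.056],[[0,0,-0.01],[-0.037,0.001,-0],0.056],[[0,0,-0.01],[-0.037,0,-0],0.056],[[0,0,-0],[0,0,0.025],0.056],[[0,0,-0],[0,0,0.025],0.056],[[0,0,-0],[0,0,0.025],0.056],[[0,0,-0],[0,0,0.025],0.056],[[0,0,-0],[0,0,0.007],0.056],[[0,0,-0],[0,0,0.007],0.056]]
end [0.53177159 0.0267784  0.32573493] 173.76300563939174
```

{"api": "apply_moves", "payload": {
  "steps": [
    [[0,0,-0.01],[-0.037,0.001,0],0.056],
    [[0,0,-0.01],[-0.037,0.001,0],0.056],
    [[0,0,-0.01],[-0.037,0,0],0.056],
    [[0,0,0],[0,0,0.025],0.056],
    [[0,0,0],[0,0,0.025],0.056],
    [[0,0,0],[0,0,0.025],0.056],
    [[0,0,0],[0,0,0.025],0.056],
    [[0,0,0],[0,0,0.007],0.056],
    [[0,0,0],[0,0,0.007],0.056],
    [[0,0,0],[0,0,0],0.056]
  ],
  "squeeze": 30
}}

```text
clock: 13.65
position: [0.5319, 0.0268, 0.3258]
orientation: [180.0, -0.0, 173.8]
ft_force: [0.2, 1.9, -0.0]
finger_gap: 0.0559
grasp_force: 0.0
```

{"api": "apply_moves", "payload": {
  "steps": [
    [[0,0,0],[0,0,0],0.03],
    [[0,0,0],[0,0,0],0.02],
    [[0,0,0],[0,0,0],0.0],
    [[0,0,0],[0,0,0],0.0],
    [[0,0,0],[0,0,0],0.0],
    [[0,0,0],[0,0,0],0.0]
  ],
  "squeeze": 30
}}

```text
clock: 14.25
position: [0.5321, 0.0268, 0.3265]
orientation: [180.0, 0.1, 173.8]
ft_force: [0.4, 0.6, 6.4]
finger_gap: 0.0148
grasp_force: 29.4
```

{"api": "apply_moves", "payload": {
  "steps": [
    [[0,0,0],[0,0,0],0.0],
    [[0,0,0],[0,0,-0.003],0.0],
    [[0,0,0],[0,0,-0.004],0.0],
    [[0,0,0],[0,0,-0.004],0.0],
    [[0,0,0],[0,0,0],0.0],
    [[0,0,0],[0,0,0],0.0]
  ],
  "squeeze": 60
}}

```text
clock: 14.85
position: [0.5318, 0.0266, 0.3368]
orientation: [-180.0, 0.0, 173.8]
ft_force: [1.4, -0.8, -4.3]
finger_gap: 0.0141
grasp_force: 58.5
```

Run:
```python
from h import *
np.set_printoptions(precision=3,suppress=True)
s=robot.read_state();print({k:s[k] for k in('clock','position','orientation','ft_force','finger_gap','grasp_force')})
t=robot.get_image('side')
for n in ['bolt_knob','bolt_nose','keeper_lip']: print(n,[(r['pixel'],r['conf']) for r in robot.place_of(n,t)[:2]])
cv2.imwrite('pics/s5.png',cv2.resize(t['pixels'][150:230,270:370,::-1],None,fx=7,fy=7,interpolation=cv2.INTER_CUBIC))
```

```text
{'clock': 14.85, 'position': array([0.532, 0.027, 0.337]), 'orientation': array([-179.992,    0.002,  173.752]), 'ft_force': array([ 1.427, -0.821, -4.335]), 'finger_gap': 0.014057093554983632, 'grasp_force': 58.46599817276001}
bolt_knob [([313.4, 191.3], 0.6)]
bolt_nose [([306.2, 176.4], 0.57), ([366.2, 193.3], 0.53)]
keeper_lip [([302.1, 185.1], 0.83)]
```

View pics/s5.png

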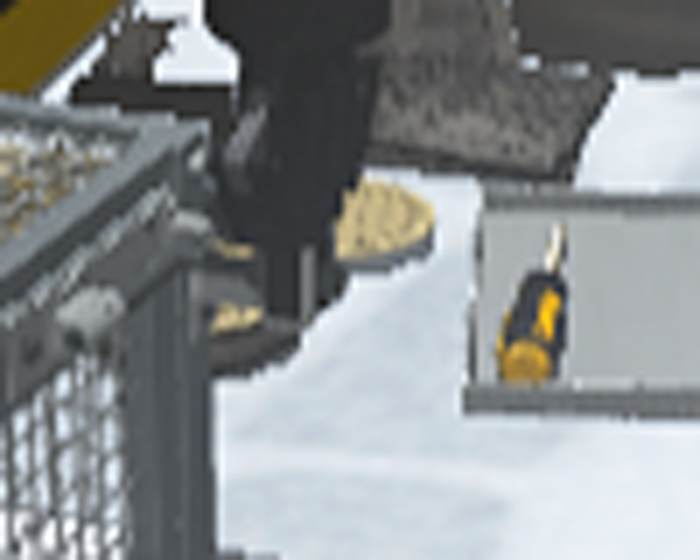

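The fingers hold the knob with a 4.3 N load, which is the barrel's weight rather than the stop. I'll draw the bolt along tool +y.

{"api": "apply_moves", "payload": {
  "steps": [
    [[0,0,0],[0,0.005,0],0.0],
    [[0,0,0],[0,0.005,0],0.0],
    [[0,0,0],[0,0.005,0],0.0],
    [[0,0,0],[0,0.005,0],0.0]
  ]
}}

```text
clock: 15.45
position: [0.534, 0.0472, 0.3366]
orientation: [180.0, -0.0, 173.8]
ft_force: [1.8, -1.8, -4.8]
finger_gap: 0.0143
grasp_force: 58.5
```

{"api": "apply_moves", "payload": {
  "steps": [
    [[0,0,0],[0,0.006,0],0.0],
    [[0,0,0],[0,0.006,0],0.0],
    [[0,0,0],[0,0.006,0],0.0],
    [[0,0,0],[0,0.006,0],0.0],
    [[0,0,0],[0,0.002,0],0.0],
    [[0,0,0],[0,0,0],0.0],
    [[0,0,0],[0,0,0],0.0]
  ]
}}

```text
clock: 16.15
position: [0.5368, 0.0729, 0.3367]
orientation: [180.0, 0.0, 173.8]
ft_force: [3.3, 0.4, -6.3]
finger_gap: 0.014
grasp_force: 58.5
```

Run:
```python
from h import *
H=np.array([.6366,.2656]);k=np.array([.5368,.0729])
w=[]
for i in range(1,16):
    a=.43*i/15; q=H+np.array([[np.cos(a),np.sin(a)],[-np.sin(a),np.cos(a)]])@(k-H)
    w.append((*q,.3367,173.8-np.degrees(a),1))
plan(w,0.0)
```

```text
[[[0,0,0.03],[0.006,0.002,0],0],[[0,0,0.03],[0.006,0.003,0],0],[[0,0,0.03],[0.005,0.002,0],0],[[0,0,0.02],[0.006,0.002,0],0],[[0,0,0.03],[0.006,0.003,0],0],[[0,0,0.03],[0.006,0.002,0],0],[[0,0,0.03],[0.005,0.002,0],0],[[0,0,0.03],[0.006,0.003,0],0],[[0,0,0.03],[0.006,0.002,0],0],[[0,0,0.03],[0.006,0.002,0],0]]
[[[0,0,0.03],[0.005,0.003,0],0],[[0,0,0.02],[0.006,0.002,0],0],[[0,0,0.03],[0.006,0.002,0],0],[[0,0,0.03],[0.006,0.003,0],0],[[0,0,0.03],[0.006,0.002,0],0]]
end [0.46517114 0.13232906 0.33674592] 149.15824589282008
```

{"api": "apply_moves", "payload": {
  "steps": [
    [[0,0,0.03],[0.006,0.002,0],0],
    [[0,0,0.03],[0.006,0.003,0],0],
    [[0,0,0.03],[0.005,0.002,0],0],
    [[0,0,0.02],[0.006,0.002,0],0],
    [[0,0,0.03],[0.006,0.003,0],0]
  ]
}}

```text
clock: 16.65
position: [0.51, 0.0888, 0.3368]
orientation: [-180.0, 0.0, 165.6]
ft_force: [2.8, -2.3, -4.3]
finger_gap: 0.0142
grasp_force: 58.9
```

{"api": "apply_moves", "payload": {
  "steps": [
    [[0,0,0.03],[0.006,0.002,0],0],
    [[0,0,0.03],[0.005,0.002,0],0],
    [[0,0,0.03],[0.006,0.003,0],0],
    [[0,0,0.03],[0.006,0.002,0],0],
    [[0,0,0.03],[0.006,0.002,0],0],
    [[0,0,0.03],[0.005,0.003,0],0],
    [[0,0,0.02],[0.006,0.002,0],0],
    [[0,0,0.03],[0.006,0.002,0],0],
    [[0,0,0.03],[0.006,0.003,0],0],
    [[0,0,0.03],[0.006,0.002,0],0]
  ]
}}

```text
clock: 17.65
position: [0.465, 0.132, 0.3368]
orientation: [180.0, 0.0, 149.0]
ft_force: [5.0, -0.6, -6.8]
finger_gap: 0.0141
grasp_force: 58.6
```

{"api": "apply_moves", "payload": {
  "steps": [
    [[0,0,0],[0,0,0],0],
    [[0,0,0],[0,0,0],0],
    [[0,0,0],[0,0,0],0],
    [[0,0,0],[0,0,0],0]
  ]
}}

```text
clock: 18.05
position: [0.4653, 0.1316, 0.3367]
orientation: [-180.0, -0.0, 149.1]
ft_force: [2.8, -2.1, -5.1]
finger_gap: 0.0141
grasp_force: 58.7
```

Run:
```python
from h import *
s=robot.read_state();print({k:np.round(s[k],3) for k in('clock','position','ft_force','moment','finger_gap','grasp_force')})
t=robot.get_image('side')
cv2.imwrite('pics/s6.png',cv2.resize(t['pixels'][130:300,220:440,::-1],None,fx=3.5,fy=3.5,interpolation=cv2.INTER_CUBIC))
```

```text
{'clock': np.float64(18.05), 'position': array([0.465, 0.132, 0.337]), 'ft_force': array([ 2.815, -2.071, -5.125]), 'moment': array([-0.461, -0.604, -0.147]), 'finger_gap': np.float64(0.014), 'grasp_force': np.float64(58.701)}
```

View pics/s6.png

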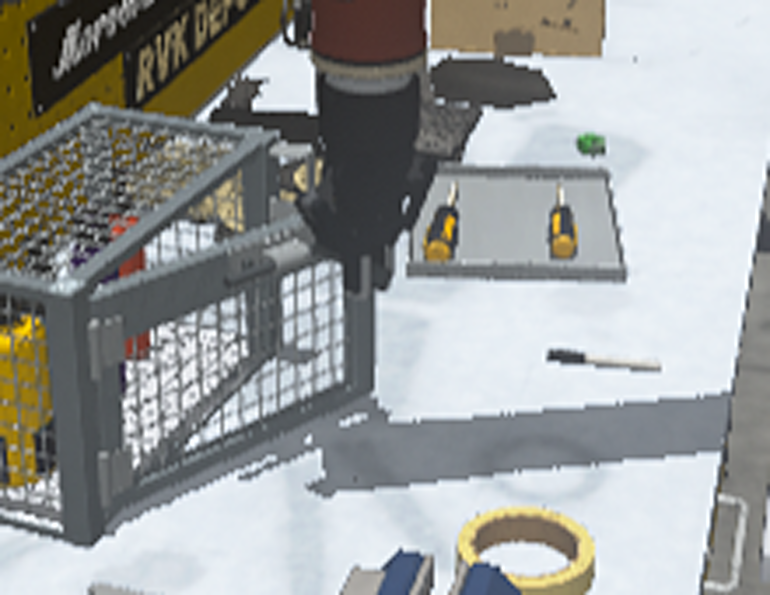

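The gate's free edge stands open at about (365,300), clear of the post at (258,200), with the knob still gripped. Both drivers are in the tray, so I'm handing the job in.

```bash
python3 -c "
from plant import robot
print(robot.close_job())"
```

```text
the job is handed in; nothing more can be done
None
```

The loose screwdriver is in the tray with its blade the same way as the other, the bolt was lifted and drawn about 46 mm, and the gripper is holding the gate open at about 0.43 rad (12 cm); the job is handed in, but no verdict was returned.

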